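Fit the swing guide to the paper trimmer

TASK

Fit the loose guide bar to the paper trimmer: put its round hole over the pivot pin on the board so that the bar lies flat, then push its free end round along the board, past the spring roller of the clamped catch, to the catch's stop button, and there press it firmly home for a moment (about 10 N) to take up the play at the pin. The catch is already set to the wanted cutting angle, so feel for the stop and never press on it with more than 20 N; leave the bar held against the stop by the roller, and the other things on the desk where they are.

Things in the scene. Friction and masses are not known exactly. Their poses are not given: they have to be found in the camera images.
- trimmer: Fixed desktop rotary paper trimmer: grey board on feet, top 16 mm above the desk. Origin: pivot pin's axis at desk level, z up. In its frame the board spans x -225..+48, y -50..+238 mm; the rail with its black cutter carriage runs along x over y -50..-20, up to 66 mm above the desk. A curved slot of radius 212 mm about the pin carries the clamped catch.
- pin (a point): Foot of the upright steel pivot pin, on its axis, at the board's top. Pin 10.4 mm diameter, 20 mm high, tapered over its top 5 mm. The bar may be laid on it with the nose 0.75 to 0.95 rad counter-clockwise (seen from above) of the trimmer's +y axis, clear of the catch; it is then swung clockwise. Swinging costs under 3 N until the nose meets the roller.
- slot_low (a point): Point on the slot (212 mm from the pin, at the board's top) on the trimmer's +y axis. The catch's setting is NOT measured: the home line of the bar (pin to nose) is 0 to 0.40 rad counter-clockwise of the line pin to slot_low. On the home line's clockwise side the catch has a post with a steel stop button (10 mm wide, 7 mm above the board, 150 mm from the pin) for the bar's long side.
- slot_high (a point): Point on the slot 0.40 rad counter-clockwise of slot_low. Catch, continued: beyond the nose a sprung plunger, white roller of 12 mm diameter with upright axis, 7 mm counter-clockwise of the home line; first touched about 0.1 rad before home. Pushed 115 to 130 mm from the pin (room for a finger there) the bar takes up to 6 to 10 N to pass it, then springs the last 7 mm to the stop. Catch top 35 mm above the desk.
- guide: Loose guide bar of dark grey aluminium with fine light marks, 194.5 mm long, 24 mm wide, 12 mm thick, about 0.16 kg, lying on the desk. Origin: middle of its underside (10 mm from its centre of mass at most); x runs along the bar from the square end with the hole to the 90-degree pointed nose, z up.
- guide_hole (a point): Centre of the through hole of 12.5 mm diameter at the bar's underside, 85 mm from the origin towards the square end.
- guide_nose (a point): Tip of the pointed free end at the underside, 95 mm from the origin, 180 mm from the hole; the sides of the point are 12 mm long along the bar.
- stapler: Black desk stapler, 144 x 39 x 54 mm, bystander. Origin under its middle.
- mug: White mug, 92 x 127 x 95 mm, bystander. Origin under its middle.
- sticky_notes: Pad of sticky notes, 77 x 77 x 13 mm, bystander. Origin under its middle.
- hole_punch: Black two-hole punch, 79 x 118 x 60 mm, bystander. Origin under its middle.

How it is judged (in metres and radians):
On the way, in this order (a step that is already met when the one before it is completed fails the run):
1. the guide bar lies flat on the board with its hole over the pivot pin, not yet against the stop (horizontal distance between guide_hole and pin below 0.004 m and z of each of guide_hole, guide_nose in the frame of pin below 0.003 m and contact force between guide and stop_button below 0.2 N), for 0.2 s.
2. past the roller, the bar is pressed firmly home: over 6 N on the stop button (horizontal distance between guide_hole and pin below 0.004 m and z of each of guide_hole, guide_nose in the frame of pin below 0.003 m and contact force between guide and stop_button above 6 N), for 0.15 s.
At the end, for the whole second after the job is handed in: The guide bar lies flat on the board (both ends within 3 mm of the board), its hole over the pivot pin (centres within 4 mm), past the spring roller, whose spring holds it against the stop button (contact force over 1 N), at rest, after it was pressed home with over 6 N (horizontal distance between guide_hole and pin below 0.004 m and z of each of guide_hole, guide_nose in the frame of pin below 0.003 m and contact force between guide and stop_button above 1 N and linear speed of guide below 0.01 m/s); the robot touches nothing.
It fails at once if the guide bar is pressed against the stop button with more than 20 N (contact force between guide and stop_button above 20 N).
It fails at once if the stapler is moved by more than 30 mm (distance of stapler from where it was at the start of the episode above 0.03 m).
It fails at once if the mug is moved by more than 30 mm (distance of mug from where it was at the start of the episode above 0.03 m).
It fails at once if the pad of sticky notes is moved by more than 30 mm (distance of sticky_notes from where it was at the start of the episode above 0.03 m).
It fails at once if the hole punch is moved by more than 30 mm (distance of hole_punch from where it was at the start of the episode above 0.03 m).
It also fails if it takes over 72 s, if anything falls off the work surface, if the arm or the gripper's body presses on something with over 40 N, if the wrist force passes 120 N, or if a joint passes its speed limit or range.

ROBOT

A 6-joint arm with a two-finger parallel gripper is mounted at the origin on a cart in front of the work surface, level with it; the furniture and walls round the work are solid. World frame = base frame: x ahead of the robot, y to its left, z up, the work surface at z = 0. Lengths are in m, angles in degrees, forces in N, time in s.
With the tool pointing down it reaches from about 0.275 to 0.825 m from the base axis. Payload 5.2 kg.
Tool frame: the origin (TCP) lies at the very end of the fingers, on their centre line; the grasp point (between the pads) lies 19 mm behind it; z points along the fingers, x is the direction in which the jaws open and shut, and the axes are right-handed (so a half turn about z gives the same grasp; the last joint's range is limited). The gripper opens to 93 mm and grips with 3 to 60 N. Pads are 15 mm wide; open, the fingers measure 128 mm over their backs; the gripper's body (75 mm by 188 mm) begins 65 mm behind the grasp point.
Start: joints at [-11.62, 14.817, 87.949, -0, 77.235, -11.62], TCP at [0.55, 0, 0.219] pointing down, gripper open.
Joint ranges: [-179.93, 179.93], [-52.35, 119.4], [10.71, 147.94], [-69.91, 249.91], [12.55, 155.21], [-178.61, 178.61]. Speed limits (degrees/s): [147.25, 147.25, 180, 180, 180, 180].

INTERFACE

Orientations are given as a 3x3 rotation matrix whose columns are the frame's x, y, z axes.
In Python, from rig import bot gives the robot as it stands.
- The arm moves only by the shell command python3 -m handwheel 'ROWS'. ROWS is JSON, a list of rows, each a list of 5 numbers: the finger opening in mm, from 0 to 93, then the shift along the tool's x, y, z in mm, then the turn about the tool's z in rad. In form: [[jaw, tx, ty, tz, yaw], ...]. A call has 1 to 5 rows; each row shifts and turns the commanded pose from where the row before left it, along the tool's axes as they then stand; what a row does not reach is not made up. A row lasts 1/10 s, in which the tool goes at most 50 mm and 8.59 degrees, less where a joint would pass 70% of its speed; a pose out of reach is approached as far as the arm can. A call with a gripper value outside its range is refused whole. The fingers move at their own pace and stop on an object; the grip force is fixed at half the most. Time passes only in rows, so rows that do not move let the fingers close. It gives the time, the measured TCP pose, the force and the opening at its end, in the units of the state.
- bot.get_state(): the state, without advancing time (a new reading comes with each control period).
- bot.capture(name): name is "scene" or "side" or "wrist"; returns a dict with "color" (384x512x3 uint8, red, green, blue), "depth" (384x512 float32, m along the optical axis (not along the pixel's ray), 0 where there is no reading), "camera_matrix" (3x3 intrinsics, pixels), "R" (3x3) and "t" (3): a world point X has camera coordinates R X + t. Camera axes: x right, y down, z forward; pixel columns grow to the right and rows downward; lengths in m; the calibration is good to about 2 mm. A picture is of the moment at which its call begins.
- bot.job_done(): hands the job in, once; it reports no verdict.
Trained networks look in the newest picture that a camera, given by its name, has taken for a name from the list of things; names that differ only in an ending like _2 or _b are one class to them, and where a whole thing is asked for, a point or a joint stands for the part that bears it (a point fixed in the world has none). Each returns a list of dicts, best first, with "p" (0 to 1); they miss things now and then, are a little off and sometimes report something else, mostly with a low value. They report only what shows in the picture. A call takes as long as a camera call.
- bot.regions_of(name, camera): "region" (384x512 bool, what is visible of it) and "pixel" ([column, row] in pixels, amid what is visible of it).
The state is a dict: "t": time; "joint_positions": joint angles; "joint_velocities": joint speeds; "effort": joint torques, N m; "tcp_pos": TCP position; "eef_rot": TCP orientation; "force": force on the tool from outside, world axes, zero at the start; "torque": the same for the moment, N m; "gripper_width": finger opening in m.
Only numpy, scipy, OpenCV 4.12 (cv2) and the standard library are available. Lean on these libraries where they do the work, as an engineer would, in place of code of your own. Each camera call takes 0.05 s, during which the arm holds its last target. There are 200 camera calls.

## Working session

There is one attempt and no reset: what is moved stays moved. The work goes in short steps, Python scripts to look and compute and a shell command to move; the robot and the scene stay as the last step left them, time stands still between calls to the robot, and variables do not carry over. Pictures are saved under pics/ and viewed, about 8 in all and at most 12, crops included, and the job is handed in when it is done.

```bash
ls; mkdir -p pics; cat > h.py <<'E'
import numpy as np, cv2
from rig import bot
def cap(n):
    return bot.capture(n)
def cloud(c):
    K=c["camera_matrix"];d=c["depth"];v,u=np.mgrid[:384,:512]
    P=np.stack([(u-K[0,2])/K[0,0]*d,(v-K[1,2])/K[1,1]*d,d],-1)
    return (P-c["t"])@c["R"]   # world
def save(c,f,crop=None,s=1):
    im=c["color"][:,:,::-1]
    if crop: a,b,e,g=crop; im=im[b:g,a:e]
    cv2.imwrite("pics/"+f,cv2.resize(im,None,fx=s,fy=s,interpolation=cv2.INTER_CUBIC))
def ray(c,px,z):
    K=c["camera_matrix"]; d=np.linalg.inv(K)@np.array([px[0],px[1],1.]); d=c["R"].T@d; o=-c["R"].T@c["t"]
    return o+d*(z-o[2])/d[2]
def proj(c,X):
    p=c["camera_matrix"]@(c["R"]@np.asarray(X)+c["t"]); return p[:2]/p[2]
E
python3 - <<'E'
from h import *
cs={n:cap(n) for n in("scene","side","wrist")}
ims=[]
for n,c in cs.items():
    print(n,"cam",np.round(-c["R"].T@c["t"],3)); P=cloud(c)
    for nm in ("guide","trimmer","pin","guide_hole","guide_nose","slot_low","slot_high","stapler","mug","sticky_notes","hole_punch"):
        r=bot.regions_of(nm,n)
        for q in r[:2]:
            m=q["region"]&(c["depth"]>0)
            if m.sum(): print(nm,round(q["p"],2),q["pixel"],m.sum(),np.round(np.median(P[m],0),3),np.round(P[m].min(0),3),np.round(P[m].max(0),3))
    np.savez("pics/"+n+".npz",**c)
save(cs["scene"],"scene.png",s=1.5); save(cs["wrist"],"wrist.png",s=1.5)
E
```

```text
pics
scene cam [-0.06  -0.654  0.53 ]
guide 0.8 [195.2, 199.1] 600 [0.447 0.295 0.011] [ 0.36   0.273 -0.001] [0.552 0.351 0.015]
trimmer 0.89 [306.6, 243.2] 8591 [ 0.51  -0.055  0.017] [ 0.398 -0.167 -0.001] [0.751 0.156 0.068]
pin 0.75 [304.4, 244.9] 8646 [ 0.508 -0.053  0.017] [ 0.398 -0.167 -0.001] [0.751 0.151 0.068]
guide_hole 0.55 [199.1, 201.2] 560 [0.448 0.295 0.012] [ 0.36   0.273 -0.001] [0.552 0.345 0.015]
guide_hole 0.45 [305.4, 183.9] 867 [0.732 0.192 0.028] [ 0.698  0.129 -0.001] [0.788 0.287 0.055]
guide_nose 0.79 [194.2, 202.3] 547 [0.445 0.295 0.011] [ 0.36   0.273 -0.001] [0.546 0.338 0.015]
slot_low 0.57 [304.8, 243.2] 8451 [ 0.508 -0.055  0.017] [ 0.398 -0.167 -0.001] [0.703 0.128 0.068]
slot_high 0.94 [304.0, 246.3] 8541 [ 0.509 -0.054  0.017] [ 0.398 -0.167 -0.001] [0.709 0.156 0.068]
slot_high 0.5 [155.6, 182.3] 422 [0.398 0.438 0.013] [0.356 0.4   0.   ] [0.447 0.496 0.016]
stapler 0.65 [301.3, 183.3] 810 [0.732 0.191 0.029] [ 0.699  0.129 -0.001] [0.768 0.261 0.055]
stapler 0.63 [181.6, 166.2] 783 [0.515 0.482 0.018] [ 0.474  0.437 -0.001] [0.602 0.686 0.061
[... 1494 characters left out ...]
[0.684 0.132 0.317]
pin 0.82 [250.3, 159.4] 43150 [0.541 0.015 0.017] [ 0.4   -0.202 -0.001] [0.684 0.132 0.223]
guide_nose 0.48 [244.4, 161.1] 43236 [0.541 0.015 0.017] [ 0.397 -0.184 -0.001] [0.694 0.134 0.32 ]
slot_low 0.87 [243.7, 158.9] 43330 [0.54  0.016 0.017] [ 0.392 -0.202 -0.001] [0.684 0.133 0.321]
slot_high 0.61 [248.3, 160.6] 42943 [0.541 0.015 0.017] [ 0.395 -0.201 -0.001] [0.684 0.134 0.32 ]
stapler 0.61 [443.5, 23.3] 2933 [0.743 0.155 0.038] [0.72  0.129 0.001] [0.773 0.188 0.057]
stapler 0.22 [248.0, 160.7] 43163 [0.541 0.015 0.017] [ 0.397 -0.202 -0.002] [0.682 0.132 0.228]
sticky_notes 0.62 [249.5, 160.1] 43127 [0.541 0.015 0.017] [ 0.4   -0.201 -0.001] [0.684 0.133 0.222]
```

View pics/scene.png

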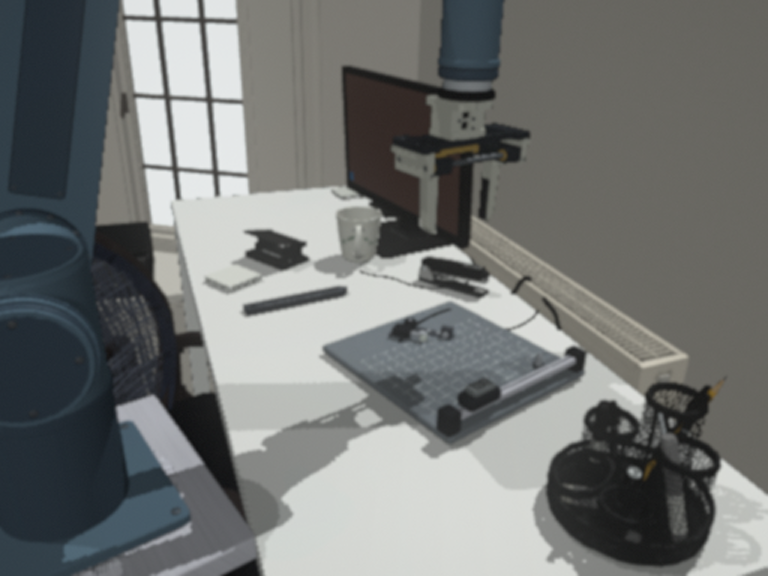

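View pics/wrist.png

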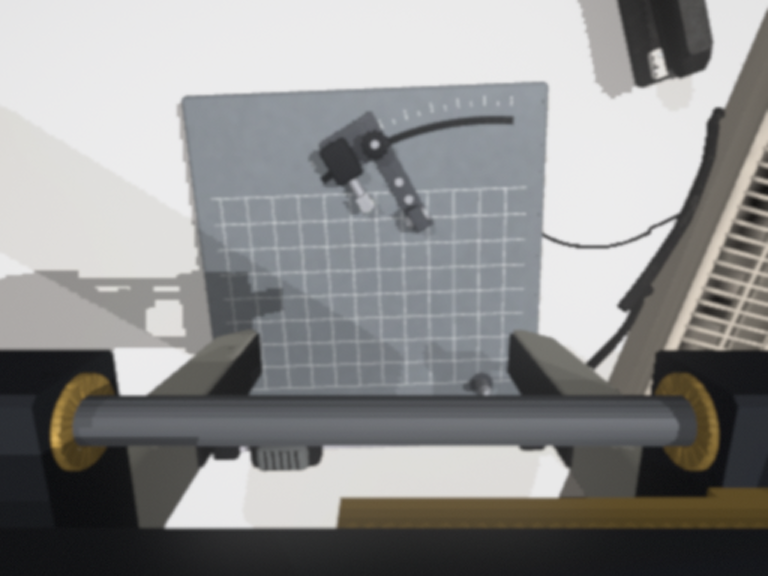

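The scene view shows the bar at about (295,300), the trimmer in the middle and the bystanders clear of it. The wrist view shows the pin at about (480,383), the clamp at (375,145), the white roller at (365,203) and the stop post at (425,218), all in 1.5x pixels. Next I measure these and the bar.

```bash
python3 - <<'E'
from h import *
s=bot.get_state(); print(s["t"],s["tcp_pos"],np.round(s["eef_rot"],3).tolist(),s["force"],s["gripper_width"])
L=lambda n:dict(np.load(f"pics/{n}.npz"))
w=L("wrist"); P=cloud(w)
print("optical axis",np.round(w["R"].T,2).tolist())
m=((P[...,2]>.012)&(P[...,2]<.021)).astype(np.uint8); m[235:]=0
print("board z",np.median(P[m>0][:,2]))
X=P[m>0][:,:2].astype(np.float32)
# right & top edges
for n,px,z in (("TL",(183,97),.016),("TR",(547,83),.016),("R2",(541,330),.016),("pin top",(481,378),.036),("roller",(365,203),.026),("button",(427,222),.023),("slot R end",(512,121),.016),("clamp",(375,145),.03)):
    print(n,np.round(ray(w,(px[0]/1.5,px[1]/1.5),z),4))
sd=L("side"); P=cloud(sd); r=[x for x in [0]]
m=(P[...,2]>.006)&(P[...,2]<.02)&(P[...,0]>.33)&(P[...,0]<.58)&(P[...,1]>.26)&(P[...,1]<.36)
X=P[m][:,:2].astype(np.float32); print("bar",cv2.minAreaRect(X*1000),m.sum())
save(sd,"side.png",(200,200,380,300),4)
E
```

```text
1.8 [5.50011677e-01 3.64139350e-05 2.18646998e-01] [[1.0, 0.0, -0.0], [0.0, -1.0, 0.0], [-0.0, -0.0, -1.0]] [ 0.529215   -0.18208378 -0.84042118] 0.09309873885950258
optical axis [[1.0, 0.0, -0.0], [0.0, -0.97, -0.24], [-0.0, 0.24, -0.97]]
board z 0.016838190965903915
TL [0.4019 0.1202 0.016 ]
TR [0.6694 0.1298 0.016 ]
R2 [ 0.6801 -0.0603  0.016 ]
pin top [ 0.6281 -0.0941  0.036 ]
roller [0.5358 0.0438 0.026 ]
button [0.5832 0.0293 0.023 ]
slot R end [0.6455 0.1035 0.016 ]
clamp [0.5436 0.0855 0.03  ]
bar ((454.39404296875, 301.2074890136719), (26.934057235717773, 192.3741455078125), 82.00111389160156) 904
```

View pics/side.png

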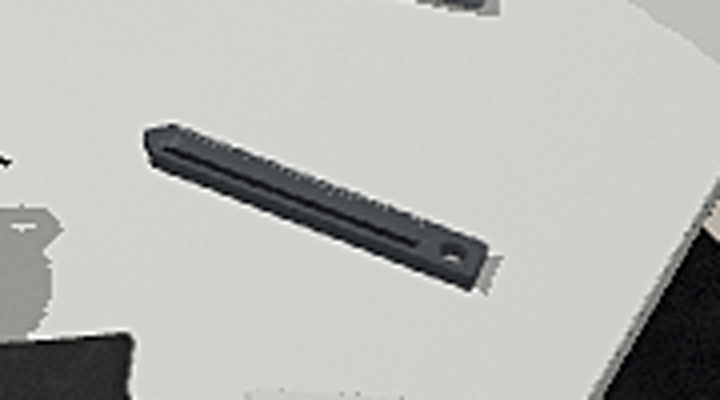

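The side crop shows the bar with its hole at the right, the low-x end at about (452,250), and the nose at the left, the high-x end at about (150,140). That gives a bar yaw of about -8°. The pin estimate near the image edge doesn't match the board's dimensions, so I'm taking one look with the wrist camera over the pin.

```bash
python3 -m handwheel '[[93,25,45,0,0],[93,25,45,0,0],[93,0,0,0,0],[93,0,0,0,0]]'; python3 - <<'E'
from h import *
w=cap("wrist"); np.savez("pics/w2.npz",**w); save(w,"w2.png",s=1.5)
E
```

```text
t: 2.2
tcp_pos: [0.5986, -0.0883, 0.2179]
eef_rot: [[1.0, -0.002, -0.001], [-0.002, -1.0, 0.001], [-0.001, -0.001, -1.0]]
force: [-1.0, 0.2, -0.1]
gripper_width: 0.093
```

View pics/w2.png

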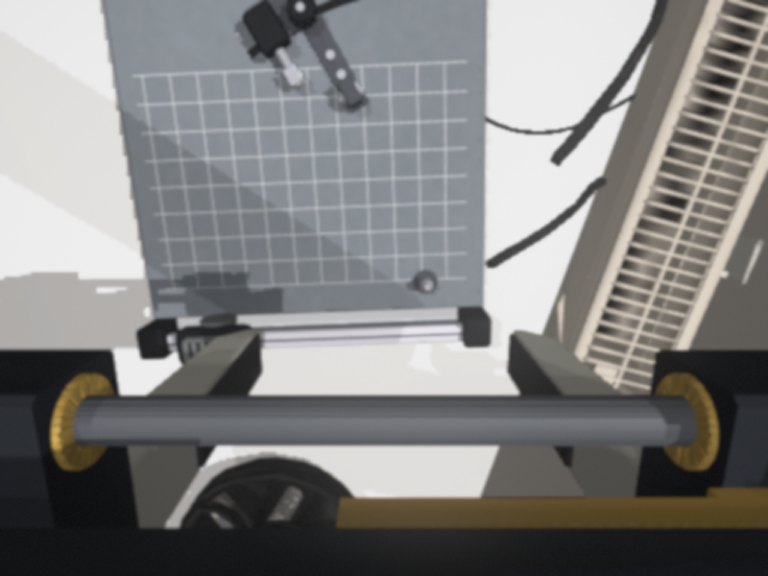

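The picture shows the pin's top at about (428,286), the board's right edge at x≈485, the roller at (292,77) and the stop post's tip at (355,100), in 1.5x pixels.

```bash
python3 - <<'E'
from h import *
w=dict(np.load("pics/w2.npz"))
for n,px,z in (("pin top",(428,286),.036),("pin foot",(425,276),.016),("gTL",(133,75),.0165),("gTR",(466,61),.0165),("gBR",(466,280),.0165),("edge a",(487,20),.0165),("edge b",(485,300),.0165),("button",(356,102),.023),("roller",(292,77),.026)):
    print(n,np.round(ray(w,(px[0]/1.5,px[1]/1.5),z),4))
P=cloud(w); m=(P[...,2]>.026)&(P[...,2]<.05)&(np.hypot(P[...,0]-.635,P[...,1]+.11)<.02)
print(m.sum(),np.round(P[m].mean(0),4),np.round(P[m].max(0),4)); v,u=np.nonzero(m); print(u.mean()*1.5,v.mean()*1.5)
g=cv2.cvtColor(w["color"],cv2.COLOR_RGB2GRAY)[178:200,272:298]; print(g)
E
```

```text
pin top [ 0.6329 -0.1067  0.036 ]
pin foot [ 0.6322 -0.1031  0.016 ]
gTL [0.4166 0.0471 0.0165]
gTR [0.6589 0.056  0.0165]
gBR [ 0.6653 -0.1064  0.0165]
edge a [0.6728 0.0828 0.0165]
edge b [ 0.6814 -0.1231  0.0165]
button [0.5792 0.0274 0.023 ]
roller [0.5342 0.0437 0.026 ]
65 [ 0.6321 -0.1062  0.0336] [ 0.6376 -0.1021  0.0377]
426.6923076923077 284.74615384615385
[[144 144 144 143 143 142 142 148 159 158 147 139 138 139 140 141 142 142
  143 142 141 141 141 144 153 159]
 [144 144 143 142 142 141 140 144 150 148 135 126 127 130 132 136 139 141
  142 142 141 141 141 145 153 160]
 [144 143 144 141 140 138 133 130 131 127 115 109 110 112 117 125 132 138
  140 142 142 142 142 146 154 161]
 [143 143 142 141 137 130 121 113 109 105 100  98  99 100 104 109 118 129
  137 140 142 143 143 146 153 161]
 [142 142 141 139 130 119 108 100  98  97  95  95  96  96  97 100 106 116
  129 138 141 142 143 146 154 161]
 [142 142 140 134 121 105  97  94  94  95  94  95  96  96  96  96  99 106
  120 135 141 143 145 148 155 162]
 [144 143 137 125 106  92  86  89  92  93  94  97  99 100  99  97  97 101
  11
[... 966 characters left out ...]
24 115 114
  121 131 135 139 140 142 142 142]
 [127 127 127 127 126 123 117 110 104 101 102 108 114 119 116 114 114 121
  129 135 140 141 142 141 141 141]
 [130 131 130 132 134 134 132 126 121 114 112 112 115 117 118 120 123 128
  134 139 141 142 142 141 142 142]
 [128 128 130 130 132 135 136 136 134 131 129 128 129 130 131 132 132 134
  138 141 142 141 141 141 141 141]
 [127 127 128 129 129 132 135 138 140 139 138 137 138 139 139 138 138 138
  140 142 142 142 141 141 142 142]
 [127 127 128 128 127 129 134 139 140 141 140 140 139 141 140 140 141 142
  141 141 141 141 141 141 141 142]
 [126 127 126 127 127 128 133 136 139 140 141 140 140 141 141 142 141 141
  141 141 141 141 141 141 141 142]]
```

```bash
python3 -m handwheel '[[93,-30,-45,0,0],[93,-30,-45,0,0],[93,-30,-45,0,0],[93,-30,-45,0,0],[93,-26,-45,0,0]]' >/dev/null; python3 -m handwheel '[[93,0,-45,0,0],[93,0,-45,0,0],[93,0,-45,0,0],[93,0,-31,0,0],[93,0,0,0,0.14]]'; python3 -m handwheel '[[93,0,0,0,0.14],[93,0,0,0,0.14],[93,0,0,0,0.14],[93,0,0,0,0.14],[93,0,0,0,0.14]]' >/dev/null;python3 -m handwheel '[[93,0,0,0,0.14],[93,0,0,0,0.14],[93,0,0,0,0.14],[93,0,0,0,0.14],[93,0,0,0,0.14]]' >/dev/null;python3 -m handwheel '[[93,0,0,0,0.14],[93,0,0,0,0.03],[93,0,0,0,0],[93,0,0,0,0]]'; python3 - <<'E'
from h import *
print(bot.get_state()["joint_positions"])
w=cap("wrist"); np.savez("pics/w3.npz",**w); save(w,"w3.png",s=1.5)
P=cloud(w)
m=(P[...,2]>.008)&(P[...,2]<.018)&(P[...,0]>.33)&(P[...,0]<.58)&(P[...,1]>.25)&(P[...,1]<.36)
m=cv2.morphologyEx(m.astype(np.uint8),cv2.MORPH_OPEN,np.ones((3,3)))>0
print(cv2.minAreaRect(P[m][:,:2].astype(np.float32)*1000),m.sum())
E
```

```text
t: 3.25
tcp_pos: [0.4604, 0.293, 0.2189]
eef_rot: [[0.991, -0.135, -0.0], [-0.135, -0.991, 0.002], [-0.0, -0.002, -1.0]]
force: [0.4, -0.8, -0.4]
gripper_width: 0.0929
t: 4.65
tcp_pos: [0.4616, 0.2889, 0.2189]
eef_rot: [[-0.136, -0.991, 0.0], [-0.991, 0.136, 0.0], [-0.0, -0.0, -1.0]]
force: [-0.7, 0.1, -0.3]
gripper_width: 0.093
[2.02885436e+01 1.42404869e+01 8.86807450e+01 1.00575832e-02
 7.70719129e+01 1.18125270e+02]
((456.5877685546875, 298.89501953125), (23.988384246826172, 192.98654174804688), 81.65753173828125) 2946
```

View pics/w3.png

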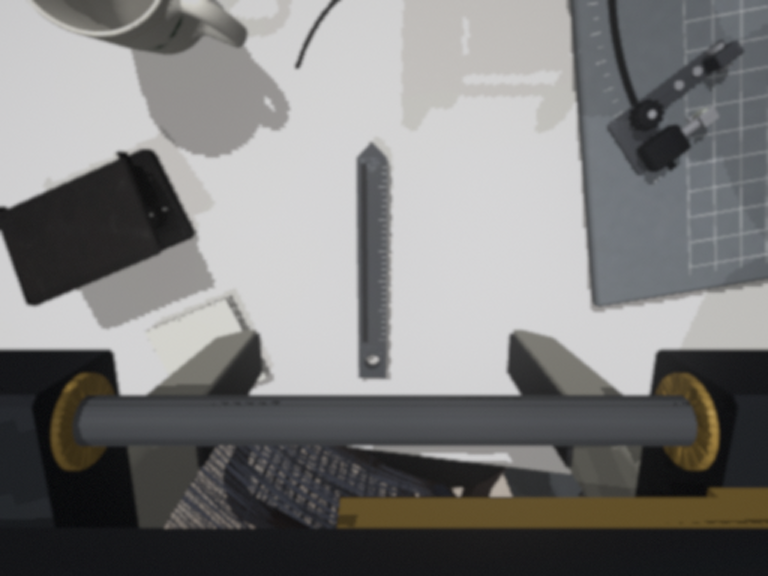

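The picture shows the bar centred between the fingers, nose at (372,143) and hole at (373,358), with nothing near the fingers' path. I descend and grip it.

```bash
python3 -m handwheel '[[93,-8.5,9,45,0],[93,0,0,45,0],[80,0,0,45,0],[60,0,0,40,0],[60,0,0,25,0]]'; python3 -m handwheel '[[60,0,0,10,0],[60,0,0,5,0],[0,0,0,0,0],[0,0,0,0,0],[0,0,0,0,0]]';python3 -m handwheel '[[0,0,0,0,0],[0,0,0,0,0],[0,0,0,0,0],[0,0,0,0,0]]'; python3 - <<'E'
from h import *
w=dict(np.load("pics/w3.npz"))
for n,px,z in (("hole",(373,359),.012),("nose",(372,142),.012)): print(n,np.round(ray(w,(px[0]/1.5,px[1]/1.5),z),4))
E
```

```text
t: 5.2
tcp_pos: [0.4528, 0.2974, 0.0158]
eef_rot: [[-0.138, -0.99, -0.004], [-0.99, 0.138, -0.001], [0.002, 0.003, -1.0]]
force: [-0.6, 0.1, -0.4]
gripper_width: 0.0736
t: 5.7
tcp_pos: [0.456, 0.2984, 0.0051]
eef_rot: [[-0.139, -0.99, 0.003], [-0.99, 0.139, 0.001], [-0.001, -0.003, -1.0]]
force: [-0.2, 0.8, 0.5]
gripper_width: 0.0406
t: 6.1
tcp_pos: [0.4554, 0.2983, 0.0044]
eef_rot: [[-0.139, -0.99, 0.001], [-0.99, 0.139, 0.001], [-0.001, -0.001, -1.0]]
force: [-0.8, -0.0, 6.4]
gripper_width: 0.0233
hole [0.3773 0.3093 0.012 ]
nose [0.5525 0.285  0.012 ]
```

```bash
python3 -m handwheel '[[0,0,0,-20,0],[0,0,0,-45,0],[0,0,0,-50,0],[0,42,-20,0,0],[0,42,-20,0,0]]'; python3 -m handwheel '[[0,42,-20,0,0],[0,42,-20,0,0],[0,42,-20,0,0],[0,42,-20,0,0],[0,42,-20,0,0]]'>/dev/null; python3 -m handwheel '[[0,40,-22,0,0],[0,0,0,0,-0.14],[0,0,0,0,-0.14],[0,0,0,0,-0.14],[0,0,0,0,-0.14]]';python3 -m handwheel '[[0,0,0,0,-0.14],[0,0,0,0,-0.14],[0,0,0,0,-0.14],[0,0,0,0,-0.14],[0,0,0,0,-0.14]]' >/dev/null; python3 -m handwheel '[[0,0,0,0,-0.14],[0,0,0,0,-0.14],[0,0,0,0,-0.14],[0,0,0,0,-0.14],[0,0,0,0,-0.14]]' ; python3 -m handwheel '[[0,0,0,0,-0.14],[0,0,0,0,-0.14],[0,0,0,0,-0.14],[0,0,0,0,-0.14],[0,0,0,0,-0.08]]' >/dev/null; python3 -m handwheel '[[0,0,0,0,0],[0,0,0,0,0],[0,0,0,0,0]]';python3 - <<'E'
from h import *
s=bot.get_state(); print(s["joint_positions"])
w=cap("wrist"); np.savez("pics/w4.npz",**w); save(w,"w4.png",s=1.5)
c=cap("scene"); np.savez("pics/s4.npz",**c)
p=np.array(s["tcp_pos"]);print(p,proj(c,p)); save(c,"s4.png",(220,130,420,280),4)
E
```

```text
t: 6.6
tcp_pos: [0.4836, 0.2094, 0.1204]
eef_rot: [[-0.135, -0.991, 0.004], [-0.991, 0.135, 0.001], [-0.001, -0.004, -1.0]]
force: [0.6, -0.5, -2.2]
gripper_width: 0.0238
t: 7.6
tcp_pos: [0.5682, -0.0555, 0.1178]
eef_rot: [[0.413, -0.911, -0.002], [-0.911, -0.413, 0.0], [-0.001, 0.002, -1.0]]
force: [-1.0, -0.1, -1.2]
gripper_width: 0.0236
t: 8.6
tcp_pos: [0.5683, -0.0552, 0.1179]
eef_rot: [[0.967, 0.253, -0.002], [0.253, -0.967, 0.0], [-0.002, -0.001, -1.0]]
force: [0.1, 0.1, -1.2]
gripper_width: 0.0236
t: 9.4
tcp_pos: [0.5688, -0.0553, 0.1184]
eef_rot: [[0.631, 0.776, -0.001], [0.776, -0.631, 0.0], [-0.0, -0.0, -1.0]]
force: [0.4, -0.4, -1.8]
gripper_width: 0.0234
[-1.67269618e+01  2.18503642e+01  9.28164516e+01 -2.90259503e-03
  6.53651701e+01 -6.76218408e+01]
[ 0.56876689 -0.05525226  0.11839903] [325.16928612 200.30339204]
```

View pics/w4.png

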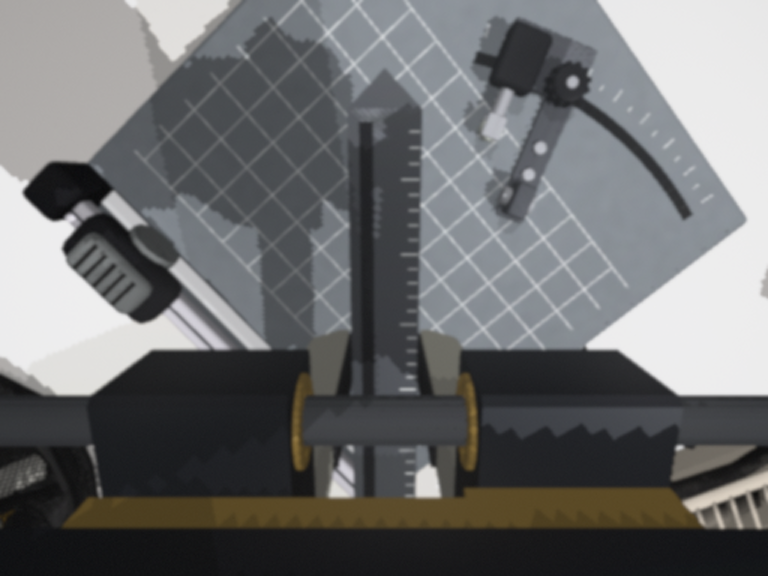

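View pics/s4.png

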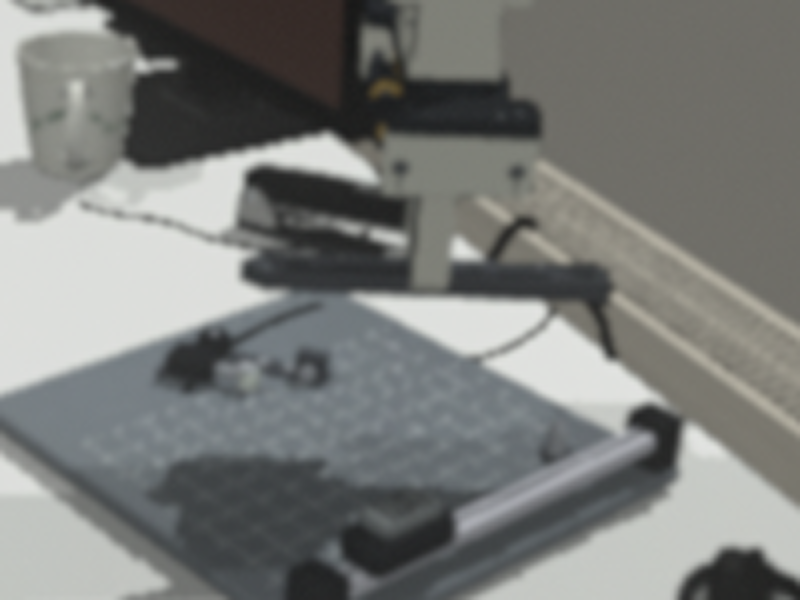

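The wrist picture shows the bar straight in the jaws, nose tip at (386,68) and shoulders at about y=107. The scene picture shows it level above the board. Next I work out where the hole is in the tool frame.

```bash
python3 - <<'E'
from h import *
w=dict(np.load("pics/w4.npz")); s=bot.get_state(); R=np.array(s["eef_rot"]);p=np.array(s["tcp_pos"])
P=cloud(w); T=(P-p)@R
m=(abs(T[...,0])<.02)&(abs(T[...,2])<.03)&(w["depth"]>0); m[:,:225]=0;m[:,290:]=0; m[220:]=0
Q=T[m]; print("z top (tool)",np.median(Q[:,2]),"x",np.percentile(Q[:,0],[1,50,99]),"y min",Q[:,1].min(), np.percentile(Q[:,1],[.5]))
for n,px in (("tip",(386,68)),("shL",(352,107)),("shR",(420,107)),("edgeL",(349,280)),("edgeR",(420,280))):
    for zt in (-.009,.003):
        z=p[2]-zt; print(n,zt,np.round((ray(w,(px[0]/1.5,px[1]/1.5),z)-p)@R*1000,1))
b=np.polyfit(Q[:,1],Q[:,2],1);print("pitch slope",b, "camera t in tool",(-w["R"].T@w["t"]-p)@R)
E
```

```text
z top (tool) -0.00824273782868061 x [-0.01172884 -0.00016034  0.01179352] y min -0.0962395091807477 [-0.09400269]
tip -0.009 [  0.5 -96.3  -9. ]
tip 0.003 [  0.5 -98.8   3. ]
shL -0.009 [-10.3 -84.9  -9. ]
shL 0.003 [-11.1 -86.5   3. ]
shR -0.009 [ 11.2 -84.9  -9. ]
shR 0.003 [ 12.1 -86.5   3. ]
edgeL -0.009 [-12.3 -28.8  -9. ]
edgeL 0.003 [-13.2 -26.1   3. ]
edgeR -0.009 [ 12.2 -28.8  -9. ]
edgeR 0.003 [ 13.2 -26.1   3. ]
pitch slope [-0.00215559 -0.00835923] camera t in tool [-0.00020304 -0.06405569 -0.16679653]
```

```bash
python3 -m handwheel '[[0,0.5,0.3,30,0],[0,0,0,30,0],[0,0,0,14,0],[0,0,0,0,0]]'; python3 -m handwheel '[[0,0,0,2,0],[0,0,0,2,0],[0,0,0,2,0],[0,0,0,2,0],[0,0,0,0,0]]'
```

```text
t: 9.9
tcp_pos: [0.5676, -0.0545, 0.0423]
eef_rot: [[0.63, 0.777, -0.005], [0.777, -0.63, 0.001], [-0.002, -0.005, -1.0]]
force: [0.0, 0.4, -1.6]
gripper_width: 0.0235
t: 10.4
tcp_pos: [0.5696, -0.0551, 0.0368]
eef_rot: [[0.629, 0.777, 0.0], [0.777, -0.629, -0.0], [0.0, 0.0, -1.0]]
force: [0.1, -0.7, -1.5]
gripper_width: 0.0237
```

```bash
python3 -m handwheel '[[0,0,0,1.5,0],[0,0,0,1.5,0],[0,0,0,0,0]]'; python3 -m handwheel '[[0,0,0,1.5,0],[0,0,0,1.5,0],[0,0,0,0,0]]'
```

```text
t: 10.7
tcp_pos: [0.5694, -0.055, 0.0337]
eef_rot: [[0.629, 0.777, -0.0], [0.777, -0.629, 0.0], [-0.0, -0.0, -1.0]]
force: [-2.0, -0.0, 1.2]
gripper_width: 0.0237
t: 11.0
tcp_pos: [0.5693, -0.0549, 0.0304]
eef_rot: [[0.629, 0.777, -0.0], [0.777, -0.629, 0.0], [-0.0, -0.0, -1.0]]
force: [-1.9, 1.4, 0.9]
gripper_width: 0.0236
```

```bash
python3 -m handwheel '[[0,0,-0.5,2,0],[0,0,0,2,0],[0,0,0,2,0],[0,0,0,2,0],[0,0,0,0,0]]'; python3 -m handwheel '[[0,0,0,1,0],[0,0,0,0,0],[0,0,0,0,0]]'
```

```text
t: 11.5
tcp_pos: [0.569, -0.0549, 0.0226]
eef_rot: [[0.629, 0.777, -0.0], [0.777, -0.629, -0.0], [-0.0, -0.0, -1.0]]
force: [-1.3, -0.0, 4.7]
gripper_width: 0.0238
t: 11.8
tcp_pos: [0.5691, -0.055, 0.0219]
eef_rot: [[0.629, 0.777, -0.0], [0.777, -0.629, -0.0], [-0.0, 0.0, -1.0]]
force: [-2.6, -0.3, 6.4]
gripper_width: 0.0236
```

```bash
python3 -m handwheel '[[0,0,0,0.8,0],[0,0,0,0,0],[0,0,0,0,0]]'; python3 -m handwheel '[[32,0,0,0,0],[32,0,0,0,0],[32,0,0,0,0],[32,0,0,0,0],[32,0,0,0,0]]'
```

```text
t: 12.1
tcp_pos: [0.5692, -0.055, 0.0212]
eef_rot: [[0.629, 0.777, 0.0], [0.777, -0.629, -0.0], [-0.0, 0.0, -1.0]]
force: [-3.2, -0.8, 5.8]
gripper_width: 0.0237
t: 12.6
tcp_pos: [0.5692, -0.0548, 0.0207]
eef_rot: [[0.629, 0.777, 0.0], [0.777, -0.629, -0.0], [0.0, 0.0, -1.0]]
force: [0.6, -0.3, -0.1]
gripper_width: 0.0318
```

```bash
python3 -m handwheel '[[34,0,0,-20,0],[34,0,0,-40,0],[10,-25,-20,-10,0],[0,-19,-21,0,0],[0,0,0,0,0]]'; python3 -m handwheel '[[0,0,0,0,0],[0,0,0,0,0]]'; python3 - <<'E'
from h import *
w=cap("wrist"); np.savez("pics/w5.npz",**w); save(w,"w5.png",s=1.5)
c=cap("side"); np.savez("pics/sd5.npz",**c)
P=cloud(w); pin=np.array([.6325,-.1065,.016]); 
m=w["color"].max(-1)
q=P-pin; r=np.hypot(q[...,0],q[...,1]);
k=(q[...,2]>.008)&(q[...,2]<.017)&(r<.19)&(w["depth"]>0)
a=np.degrees(np.arctan2(q[...,1],q[...,0])); k&=(a>128)&(a<155)
print(k.sum(),np.percentile(q[k][:,2],[5,50,95]),"rmax",r[k].max(),"rmin",r[k].min())
for lo in range(60,180,20):
    j=k&(r>lo/1e3)&(r<lo/1e3+.02)
    if j.sum(): print(lo,j.sum(),np.round([q[j][:,2].mean(),a[j].mean()],4))
E
```

```text
t: 13.1
tcp_pos: [0.5063, -0.0627, 0.091]
eef_rot: [[0.63, 0.777, -0.002], [0.777, -0.63, 0.001], [-0.001, -0.002, -1.0]]
force: [-0.5, 0.1, -0.7]
gripper_width: 0.0145
t: 13.3
tcp_pos: [0.5106, -0.0633, 0.0909]
eef_rot: [[0.629, 0.777, 0.001], [0.777, -0.629, -0.0], [0.0, 0.001, -1.0]]
force: [-0.4, -0.0, -0.1]
gripper_width: 0.0015
3216 [0.0116474  0.01288763 0.01395865] rmax 0.1784561179842225 rmin 0.09807346408490863
80 69 [1.280000e-02 1.409887e+02]
100 792 [1.290000e-02 1.408754e+02]
120 839 [1.280000e-02 1.407902e+02]
140 895 [1.280000e-02 1.407271e+02]
160 621 [1.270000e-02 1.407428e+02]
```

View pics/w5.png

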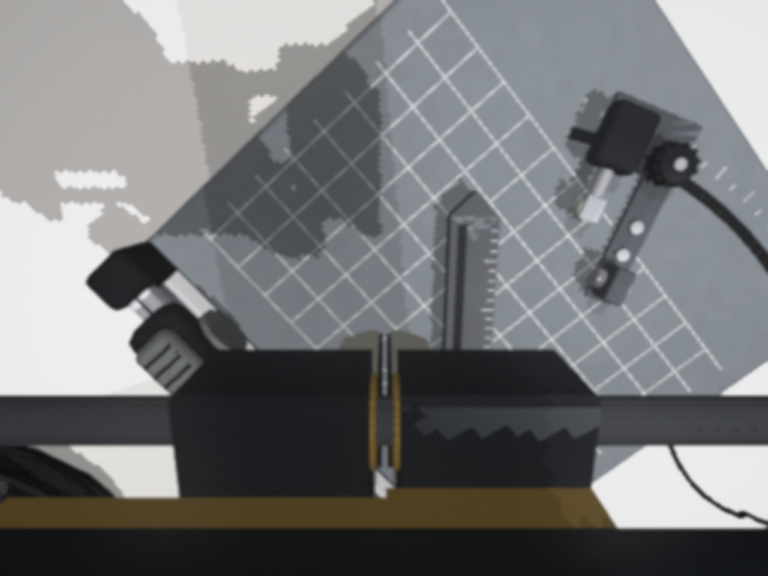

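The picture shows the bar flat on the board, nose at (475,195), with the top evenly 12.8 mm up and an angle of 140.8°. The roller is at (592,208) and the button block at (605,280). I'm lowering the closed fingers beside the bar.

```bash
python3 - <<'E'
from h import *
w=dict(np.load("pics/w5.npz")); pin=np.array([.6325,-.1065,0])
for n,px,z in (("button",(592,278),.023),("button2",(600,272),.023),("roller",(592,210),.026),("nose",(476,194),.028)):
    q=ray(w,(px[0]/1.5,px[1]/1.5),z)-pin; a=np.degrees(np.arctan2(q[1],q[0])); r=np.hypot(q[0],q[1])
    print(n,np.round(r*1000,1),round(a,1),"home if button:",round(a+np.degrees(np.arcsin(.012/r)),1))
E
python3 -m handwheel '[[0,0,0,40,0],[0,0,0,22,0],[0,0,0,6,0],[0,0,0,3,0],[0,0,0,0,0]]'; python3 -m handwheel '[[0,4,0,0,0],[0,4,0,0,0],[0,2,0,0,0],[0,0,0,0,0]]'
```

```text
button 148.5 115.7 home if button: 120.3
button2 153.0 114.9 home if button: 119.4
roller 178.8 121.9 home if button: 125.7
nose 176.8 140.7 home if button: 144.6
t: 13.9
tcp_pos: [0.5103, -0.0633, 0.0202]
eef_rot: [[0.629, 0.777, 0.001], [0.777, -0.629, -0.0], [0.0, 0.001, -1.0]]
force: [-0.6, 0.1, 0.2]
gripper_width: 0.0
t: 14.3
tcp_pos: [0.5164, -0.0551, 0.0204]
eef_rot: [[0.629, 0.777, 0.001], [0.777, -0.629, -0.0], [0.0, 0.001, -1.0]]
force: [-0.5, 0.0, 0.0]
gripper_width: 0.0004
```

```bash
python3 -m handwheel '[[0,3.7,-1,0,0.03],[0,3.7,-1,0,0.03],[0,3.7,-1,0,0.03],[0,0,0,0,0]]'; python3 -m handwheel '[[0,3.7,-1,0,0.03],[0,3.7,-1,0,0.03],[0,0,0,0,0]]';python3 - <<'E'
from rig import bot; import numpy as np
s=bot.get_state();R=np.array(s["eef_rot"]);print((np.array(s["tcp_pos"])-[.6325,-.1065,0])@R,np.degrees(np.arctan2(-R[1,1],-R[0,1])),R.T@s["force"])
E
```

```text
t: 14.7
tcp_pos: [0.521, -0.0448, 0.02]
eef_rot: [[0.697, 0.718, 0.0], [0.718, -0.697, -0.0], [0.0, 0.0, -1.0]]
force: [0.1, 0.1, 0.6]
gripper_width: 0.0003
t: 15.0
tcp_pos: [0.5247, -0.0383, 0.0199]
eef_rot: [[0.738, 0.675, 0.0], [0.675, -0.738, -0.0], [0.0, 0.0, -1.0]]
force: [0.3, -0.2, 0.3]
gripper_width: 0.0007
[-0.0335254  -0.12308643 -0.01995828] 132.4453734690248 [ 0.07350428  0.29375785 -0.27431714]
```

```bash
cat >> h.py <<'E'
def barangle(w,lo=105,hi=150):
    P=cloud(w); q=P-np.array([.6325,-.1065,.016]); r=np.hypot(q[...,0],q[...,1]); a=np.degrees(np.arctan2(q[...,1],q[...,0]))
    dark=w["color"].max(-1)<110
    k=(q[...,2]>.009)&(q[...,2]<.0155)&(r>.1)&(r<.165)&(a>lo)&(a<hi)&(w["depth"]>0)
    for s in (.1,.12,.14):
        j=k&(r>s)&(r<s+.02); 
        if j.sum(): print("r",s,j.sum(),"z",round(q[j][:,2].mean(),4),"a",round(float(np.median(a[j])),2))
def rel():
    s=bot.get_state();R=np.array(s["eef_rot"])
    print("tool from pin",np.round((np.array(s["tcp_pos"])-[.6325,-.1065,0])@R*1000,1),"ang",round(np.degrees(np.arctan2(-R[1,1],-R[0,1])),2),"F tool",np.round(R.T@s["force"],1),"t",s["t"])
E
python3 -c "
from h import *
w=cap('wrist'); barangle(w); rel()"
```

```text
r 0.12 1187 z 0.0128 a 136.41
r 0.14 2138 z 0.0128 a 134.88
tool from pin [ -33.5 -123.1  -19.9] ang 132.49 F tool [-0.2 -0.1  0.6] t 15.05
```

```bash
python3 -m handwheel '[[0,2.5,-0.6,0,0.02],[0,2.5,-0.6,0,0.02],[0,2.5,-0.6,0,0.02],[0,0,0,0,0]]'; python3 -c "
from h import *
rel()"; python3 -m handwheel '[[0,2.5,-0.6,0,0.02],[0,2.5,-0.6,0,0.02],[0,0,0,0,0]]';  python3 -c "
from h import *
w=cap('wrist');np.savez('pics/w6.npz',**w); save(w,'w6.png',s=1.5); rel()"
```

```text
t: 15.45
tcp_pos: [0.5293, -0.0318, 0.0198]
eef_rot: [[0.778, 0.628, 0.0], [0.628, -0.778, 0.0], [0.0, -0.0, -1.0]]
force: [-0.6, -0.3, 1.2]
gripper_width: 0.0002
tool from pin [ -33.3 -123.   -19.8] ang 128.93 F tool [-0.6 -0.1 -1.2] t 15.45
t: 15.75
tcp_pos: [0.5325, -0.0277, 0.0199]
eef_rot: [[0.802, 0.597, 0.0], [0.597, -0.802, 0.0], [0.0, 0.0, -1.0]]
force: [-0.5, 0.8, 0.2]
gripper_width: 0.0004
tool from pin [ -33.2 -122.8  -19.9] ang 126.67 F tool [ 0.5  1.2 -0.4] t 15.8
```

View pics/w6.png

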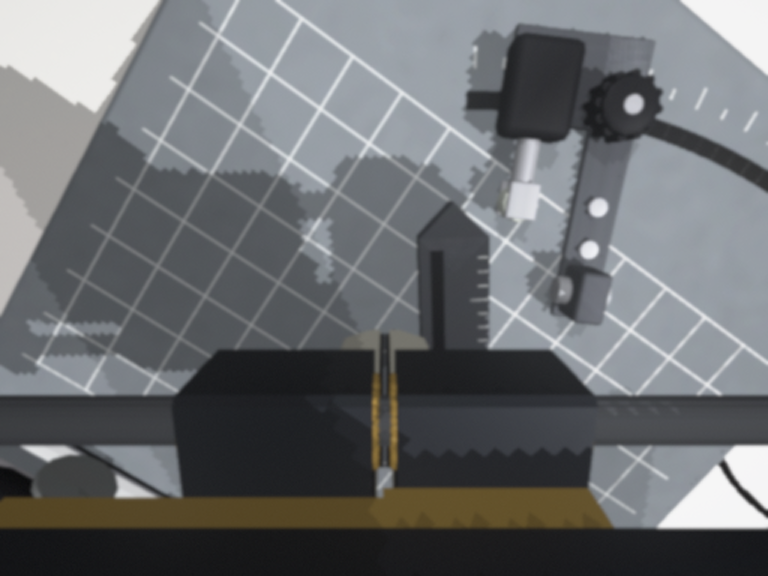

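The picture shows the bar pushed along the board, nose at (452,203). The roller is at (520,200) and the button face at about (556,293). The bar's right edge is about 23 mm from the button.

```bash
python3 - <<'E'
from h import *
w=dict(np.load("pics/w6.npz")); s=bot.get_state();R=np.array(s["eef_rot"]);p=np.array(s["tcp_pos"])
for n,px,z in (("nose",(452,203),.028),("eL",(418,240),.028),("eL2",(421,345),.028),("eR",(489,240),.028),("eR2",(488,345),.028),("button",(558,293),.023),("roller",(520,205),.028)):
    x=ray(w,(px[0]/1.5,px[1]/1.5),z); q=x-[.6325,-.1065,0]
    print(n,"tool",np.round((x-p)@R*1000,1),"r",np.round(np.hypot(q[0],q[1])*1000,1),"a",np.round(np.degrees(np.arctan2(q[1],q[0])),2))
E
```

```text
nose tool [ 23.  -54.9  -8.1] r 178.0 a 129.98
eL tool [ 11.8 -42.5  -8.1] r 166.7 a 134.05
eL2 tool [13.5 -4.6 -8.1] r 128.9 a 135.46
eR tool [ 36.  -42.4  -8.1] r 165.3 a 125.72
eR2 tool [37.6 -4.6 -8.1] r 127.5 a 124.7
button tool [ 63.  -22.6  -3.1] r 148.4 a 115.09
roller tool [ 45.7 -54.2  -8.1] r 177.4 a 122.63
```

```bash
python3 -m handwheel '[[0,1.5,2,0,0],[0,1.5,2,0,0.01],[0,1.5,0,0,0.01],[0,1.5,0,0,0.01],[0,0,0,0,0]]'; python3 -c "
from h import *
rel()"; python3 -m handwheel '[[0,1,0,0,0.01],[0,1,0,0,0.01],[0,0,0,0,0]]';  python3 -c "
from h import *
rel()"
```

```text
t: 16.3
tcp_pos: [0.5386, -0.0272, 0.0197]
eef_rot: [[0.82, 0.572, -0.002], [0.572, -0.82, 0.001], [-0.001, -0.002, -1.0]]
force: [-4.4, 2.3, 3.2]
gripper_width: 0.0006
tool from pin [ -31.6 -118.8  -19.4] ang 124.91 F tool [-2.3 -4.4 -3.2] t 16.3
t: 16.6
tcp_pos: [0.5397, -0.0259, 0.0196]
eef_rot: [[0.831, 0.556, -0.003], [0.556, -0.831, 0.001], [-0.002, -0.002, -1.0]]
force: [-7.3, 1.6, 4.9]
gripper_width: 0.0011
tool from pin [ -32.4 -118.6  -19.3] ang 123.77 F tool [-5.2 -5.4 -4.8] t 16.6
```

```bash
python3 -m handwheel '[[0,0,-1.2,0,0],[0,0.5,0,0,0.01],[0,0,0,0,0]]'; python3 -c "
from h import *
rel()"; python3 -m handwheel '[[0,0.7,-0.2,0,0.006],[0,0.7,-0.2,0,0.006],[0,0,0,0,0]]';  python3 -c "
from h import *
w=cap('wrist');np.savez('pics/w7.npz',**w); rel()
im=w['color'][90:240,250:420,::-1]; cv2.imwrite('pics/w7.png',cv2.resize(im,None,fx=4,fy=4,interpolation=cv2.INTER_CUBIC))"
```

```text
t: 16.9
tcp_pos: [0.5413, -0.0253, 0.0199]
eef_rot: [[0.837, 0.547, 0.001], [0.547, -0.837, -0.0], [0.0, 0.0, -1.0]]
force: [-2.0, -0.9, 0.9]
gripper_width: 0.0003
tool from pin [ -31.9 -117.9  -19.9] ang 123.19 F tool [-2.1 -0.4 -0.9] t 16.9
t: 17.2
tcp_pos: [0.542, -0.0243, 0.0199]
eef_rot: [[0.843, 0.538, 0.0], [0.538, -0.843, -0.0], [-0.0, 0.0, -1.0]]
force: [-1.6, -0.5, 1.6]
gripper_width: 0.0007
tool from pin [ -32.1 -117.9  -19.9] ang 122.54 F tool [-3.1 -1.1 -1.8] t 17.25
```

View pics/w7.png

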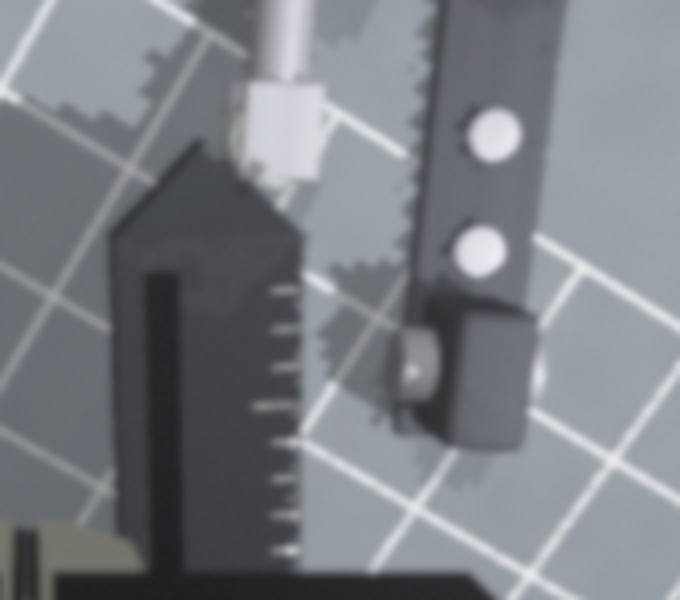

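The crop shows the roller, at (285,130), just touching the nose bevel. The button face at x≈400 is about 12 mm from the bar's edge at x≈300. I keep pushing in small steps.

```bash
for i in 1 2; do :; done; python3 -m handwheel '[[0,1,-0.2,0,0.008],[0,1,-0.2,0,0.008],[0,0,0,0,0]]'; python3 -c "
from h import *
rel()"; python3 -m handwheel '[[0,1,-0.2,0,0.008],[0,1,-0.2,0,0.008],[0,0,0,0,0]]';  python3 -c "
from h import *
rel()"
```

```text
t: 17.55
tcp_pos: [0.5432, -0.0231, 0.0198]
eef_rot: [[0.852, 0.524, -0.001], [0.524, -0.852, -0.001], [-0.001, 0.0, -1.0]]
force: [-4.8, -3.6, 2.2]
gripper_width: 0.0005
tool from pin [ -32.4 -117.8  -19.8] ang 121.6 F tool [-6.   0.6 -2.2] t 17.55
t: 17.85
tcp_pos: [0.5442, -0.022, 0.0198]
eef_rot: [[0.86, 0.51, -0.001], [0.51, -0.86, -0.001], [-0.002, 0.0, -1.0]]
force: [-4.4, -4.7, 2.9]
gripper_width: 0.0008
tool from pin [ -32.9 -117.7  -19.8] ang 120.69 F tool [-6.2  1.8 -2.9] t 17.85
```

```bash
python3 -m handwheel '[[0,1,-0.2,0,0.008],[0,1,-0.2,0,0.008],[0,0,0,0,0]]'; python3 -c "
from h import *
rel()"; python3 -m handwheel '[[0,1,-0.2,0,0.008],[0,0,0,0,0]]';  python3 -c "
from h import *
rel()"
```

```text
t: 18.15
tcp_pos: [0.5466, -0.02, 0.0199]
eef_rot: [[0.868, 0.496, 0.001], [0.496, -0.868, 0.0], [0.001, 0.0, -1.0]]
force: [-2.3, 0.0, 1.5]
gripper_width: 0.0006
tool from pin [ -31.6 -117.7  -20. ] ang 119.76 F tool [-2.  -1.2 -1.5] t 18.15
t: 18.35
tcp_pos: [0.5482, -0.0191, 0.02]
eef_rot: [[0.872, 0.49, 0.002], [0.49, -0.872, 0.0], [0.002, 0.001, -1.0]]
force: [-0.5, 0.1, -0.3]
gripper_width: 0.0002
tool from pin [ -30.7 -117.4  -20.2] ang 119.31 F tool [-0.4 -0.3  0.3] t 18.35
```

Past the roller: the force fell to about 0. Now I feel for the stop.

```bash
python3 -m handwheel '[[0,1,-0.2,0,0.006],[0,0,0,0,0]]'; python3 -c "
from h import *
w=cap('wrist');np.savez('pics/w8.npz',**w); rel()
im=w['color'][90:240,250:420,::-1]; cv2.imwrite('pics/w8.png',cv2.resize(im,None,fx=4,fy=4,interpolation=cv2.INTER_CUBIC))"
```

```text
t: 18.55
tcp_pos: [0.5484, -0.0185, 0.0199]
eef_rot: [[0.875, 0.484, 0.001], [0.484, -0.875, 0.0], [0.001, 0.0, -1.0]]
force: [-0.2, 0.9, -0.4]
gripper_width: 0.0006
tool from pin [ -31.1 -117.7  -19.9] ang 119.0 F tool [-0.8 -0.5 -0.8] t 18.6
```

View pics/w8.png

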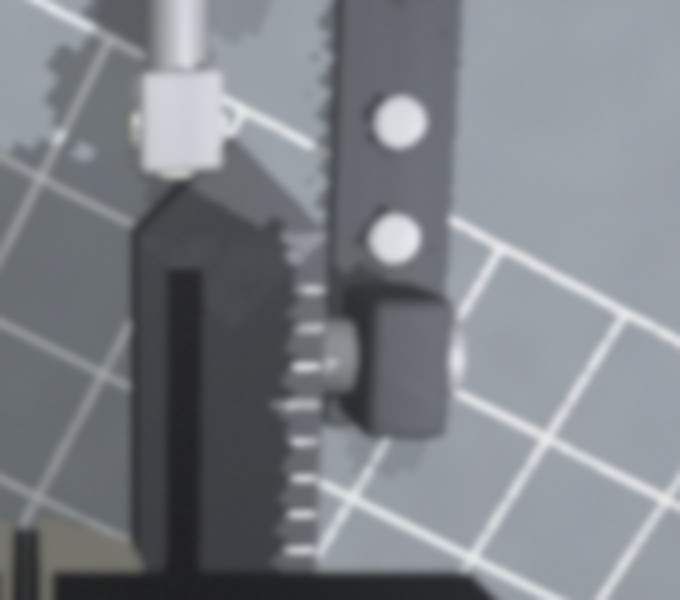

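The crop shows the bar resting on the button, its edge at x≈320, with the roller at (180,120) behind the nose. The finger is about 2 mm from the bar.

```bash
python3 -m handwheel '[[0,0.8,0,0,0],[0,0.5,0,0,0],[0,0,0,0,0]]'; python3 -c "
from h import *
rel()"; python3 -m handwheel '[[0,0.5,0,0,0],[0,0,0,0,0]]';  python3 -c "
from h import *
rel()"
```

```text
t: 18.9
tcp_pos: [0.5491, -0.018, 0.0198]
eef_rot: [[0.875, 0.485, 0.0], [0.485, -0.875, -0.0], [0.0, 0.0, -1.0]]
force: [0.1, 1.1, -0.2]
gripper_width: 0.0004
tool from pin [ -30.1 -117.8  -19.8] ang 118.99 F tool [ 0.6 -0.9  0.2] t 18.9
t: 19.1
tcp_pos: [0.5495, -0.0178, 0.0198]
eef_rot: [[0.875, 0.485, -0.0], [0.485, -0.875, 0.0], [-0.0, -0.0, -1.0]]
force: [0.2, -0.3, 0.7]
gripper_width: 0.0005
tool from pin [ -29.6 -117.8  -19.8] ang 118.99 F tool [ 0.   0.4 -0.7] t 19.1
```

```bash
python3 -m handwheel '[[0,0.5,0,0,0],[0,0,0,0,0]]'; python3 -c "
from h import *
rel()"
```

```text
t: 19.3
tcp_pos: [0.5498, -0.0176, 0.0198]
eef_rot: [[0.875, 0.485, -0.0], [0.485, -0.875, -0.0], [-0.0, -0.0, -1.0]]
force: [0.1, -0.1, -0.1]
gripper_width: 0.0006
tool from pin [ -29.2 -117.8  -19.8] ang 119.0 F tool [0.1 0.2 0.1] t 19.3
```

```bash
python3 -m handwheel '[[0,0.5,0,0,0],[0,0,0,0,0]]'; python3 -c "
from h import *
rel()"; python3 -m handwheel '[[0,0.4,0,0,0],[0,0,0,0,0]]'; python3 -c "
from h import *
rel()"
```

```text
t: 19.5
tcp_pos: [0.5499, -0.0175, 0.0197]
eef_rot: [[0.875, 0.485, -0.001], [0.485, -0.875, -0.0], [-0.001, -0.0, -1.0]]
force: [-1.7, -2.5, 2.2]
gripper_width: 0.0008
tool from pin [ -29.1 -117.9  -19.7] ang 119.0 F tool [-2.7  1.3 -2.2] t 19.5
t: 19.7
tcp_pos: [0.55, -0.0174, 0.0197]
eef_rot: [[0.875, 0.485, -0.001], [0.485, -0.875, -0.0], [-0.001, -0.0, -1.0]]
force: [-3.3, -3.2, 1.8]
gripper_width: 0.0006
tool from pin [ -29.  -117.9  -19.6] ang 119.0 F tool [-4.4  1.2 -1.8] t 19.7
```

```bash
python3 -m handwheel '[[0,0.5,0,0,0],[0,0,0,0,0]]'; python3 -c "
from h import *
rel()"; python3 -m handwheel '[[0,0.4,0,0,0],[0,0,0,0,0]]'; python3 -c "
from h import *
rel()"
```

```text
t: 19.9
tcp_pos: [0.5501, -0.0173, 0.0197]
eef_rot: [[0.875, 0.485, -0.002], [0.485, -0.875, -0.001], [-0.002, -0.001, -1.0]]
force: [-5.5, -4.3, 2.5]
gripper_width: 0.0001
tool from pin [ -28.9 -118.   -19.6] ang 119.01 F tool [-6.9  1.1 -2.5] t 19.9
t: 20.1
tcp_pos: [0.5501, -0.0173, 0.0196]
eef_rot: [[0.875, 0.485, -0.003], [0.485, -0.875, -0.001], [-0.003, -0.001, -1.0]]
force: [-5.5, -4.6, 2.7]
gripper_width: 0.0005
tool from pin [ -28.8 -118.   -19.5] ang 119.01 F tool [-7.   1.3 -2.7] t 20.1
```

```bash
python3 -m handwheel '[[0,0.5,0,0,0],[0,0,0,0,0],[0,0,0,0,0]]'; python3 -c "
from h import *
rel()"; python3 -m handwheel '[[0,0.4,0,0,0],[0,0,0,0,0],[0,0,0,0,0]]'; python3 -c "
from h import *
rel()"
```

```text
t: 20.4
tcp_pos: [0.5502, -0.0173, 0.0196]
eef_rot: [[0.874, 0.485, -0.003], [0.485, -0.874, -0.001], [-0.004, -0.001, -1.0]]
force: [-7.7, -5.8, 4.0]
gripper_width: 0.0006
tool from pin [ -28.8 -118.   -19.4] ang 119.02 F tool [-9.6  1.4 -3.9] t 20.4
t: 20.7
tcp_pos: [0.5502, -0.0173, 0.0196]
eef_rot: [[0.874, 0.485, -0.004], [0.485, -0.874, -0.001], [-0.004, -0.001, -1.0]]
force: [-7.8, -6.7, 4.3]
gripper_width: 0.0001
tool from pin [ -28.7 -118.   -19.4] ang 119.02 F tool [-10.1   2.1  -4.3] t 20.7
```

```bash
python3 -m handwheel '[[0,0.3,0,0,0],[0,0,0,0,0],[0,0,0,0,0],[0,0,0,0,0]]'; python3 -m handwheel '[[0,-1,0,0,0],[0,-1.5,0,0,0],[0,-3,0,0,0],[0,-4,0,0,0],[0,0,0,0,0]]'; python3 -m handwheel '[[0,0,0,-20,0],[0,0,0,-40,0],[0,0,0,-20,0],[0,0,0,0,0],[0,0,0,0,0]]'; python3 -c "
from h import *
w=cap('wrist');np.savez('pics/w9.npz',**w); rel(); save(w,'w9.png',s=1.5); barangle(w,110,130)"
```

```text
t: 21.1
tcp_pos: [0.5503, -0.0172, 0.0196]
eef_rot: [[0.874, 0.485, -0.005], [0.485, -0.874, -0.001], [-0.005, -0.001, -1.0]]
force: [-8.5, -7.7, 4.9]
gripper_width: 0.0005
t: 21.6
tcp_pos: [0.5441, -0.0206, 0.0199]
eef_rot: [[0.875, 0.485, 0.0], [0.485, -0.875, 0.0], [0.0, -0.0, -1.0]]
force: [0.8, -0.1, -0.8]
gripper_width: 0.0003
t: 22.1
tcp_pos: [0.5444, -0.0206, 0.0998]
eef_rot: [[0.875, 0.485, 0.001], [0.485, -0.875, -0.0], [0.001, 0.0, -1.0]]
force: [-0.1, 0.2, -0.5]
gripper_width: 0.0005
tool from pin [ -36.1 -118.4  -98.9] ang 118.99 F tool [0.1 0.4 0.1] t 22.15
r 0.1 743 z 0.0128 a 120.65
r 0.12 787 z 0.0128 a 120.65
r 0.14 919 z 0.0128 a 120.09
```

View pics/w9.png

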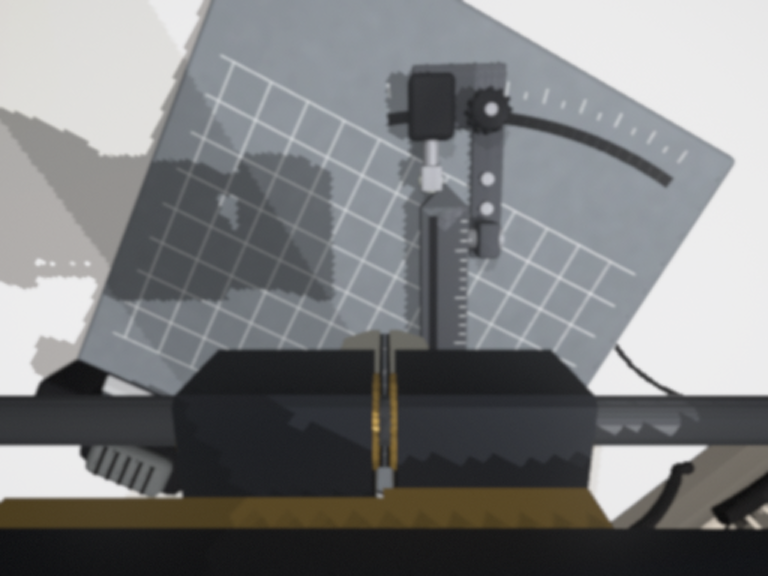

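The picture shows the bar flat against the button at (470,237), the roller at (431,178) behind the nose, and the fingers clear above. Handing in.

```bash
python3 -c "
from rig import bot
print(bot.job_done())"
```

```text
the job is handed in; nothing more can be done
None
```

The guide bar is on the pivot pin, swung past the roller and pressed home against the stop. I handed the job in at about 22 s; no verdict came back.

- **Fitting:** I laid the bar on the pin about 0.85 rad counter-clockwise of the trimmer's +y axis. It lay flat there, with its top evenly 12.8 mm above the board.
- **Swing:** Pushing about 118 mm from the pin, the force rose to about 6 N at the roller. It then dropped to zero as the bar sprang to the stop.
- **Pressing home:** I raised the push in small steps to about 11.5 N at the finger and held it for about 0.4 s. I couldn't measure the force on the button itself. By leverage it was about 9 N plus the roller's share, so over 6 N and, I estimate, under about 15 N.
- **Last check:** After I backed off and lifted clear, the wrist picture showed the bar flat against the button with the roller behind the nose. The wrist force was about zero. The roller's force holding the bar on the button wasn't measured.
- **Other things on the desk:** The robot never went near the stapler, mug, notes or punch. I took no final picture of them.
- **Disagreement:** My measured home angle, about 119–120.5° in world axes, is about 0.5 rad counter-clockwise of the trimmer's +y axis. The stated range is 0 to 0.40 rad. I put this down to errors in my trimmer yaw or pin estimates. I relied on feel and the pictures for the stop.

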